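# Clip the deep sockets onto the bench rail in size order

### The job

Put the three loose deep sockets back on the clip rail, one in each pair of spring clips, in order of size: the largest (red) next to the orange end button, the medium (yellow) in the middle and the smallest (blue) next to the black end button. Lay each one across the rail, centred over its clips, and press it straight down until it has clicked through and sits fully home on its rests. Leave the amber jar, the shift drum and the brass axle nut where they stand.

Things in the scene. Friction and masses are not known exactly. Their poses are not given: they have to be found in the camera images.
- rail: Clip rail screwed to the desk: aluminium plate 112 x 272 x 10 mm with three alike places for sockets, at y = -76, 0 and +76 mm. Origin: centre of the plate's underside, on the desk; x runs across the rail (clipped sockets lie along x), y along it, z up. Any socket fits any place. Home, a socket's centre is its radius above the rests: 42 (small), 44, 46 mm (large) above the desk.
- place_b (a point): Middle place, a point 32 mm above the desk, level with the flat tops of its two black rests; axes as the rail. At x = -34 and +34 mm from it stands a rest (10 x 16 mm) with a steel spring clip, 10 mm wide in x: 58 mm is free between the two for the fingers, down to the plate (10 mm above the desk).
- place_a (a point): Place at rail y = -76 mm, like the middle one. Each clip is two sprung jaws: 38 mm apart at the tops (80 mm above the desk), narrowing to an 8 mm gap 52 mm above the desk, wider below. A socket pressed down (under 10 N) spreads them; they snap over its upper half and pull it home. The tops spring out by up to 20 mm a side.
- place_c (a point): Place at rail y = +76 mm, like the other two. The two jaws on the same side of a place are joined by a bar and swing together.
- orange_cap: Orange round button, 24 mm across and 12 mm high, fixed on top of the rail's plate at one end (rail y = +122 or -122 mm: it varies). It marks the end for the largest socket. Origin at the centre of its underside, 10 mm above the desk.
- black_cap: Black round button of the same size, fixed at the rail's other end. It marks the end for the smallest socket. Origin at the centre of its underside.
- small_center (a point): Small: blue-sleeved chrome deep socket, a plain cylinder 20 mm in diameter and 88 mm long, lying on its side on the desk, about 110 g, with a blue band 34 mm wide round its middle. The point is its centre: half-way along, on its axis (10 mm above the desk). Its x axis runs along the cylinder's length; either end may point either way.
- medium_center (a point): Medium: yellow-sleeved chrome deep socket, a plain cylinder 24 mm in diameter and 96 mm long, lying on its side on the desk, about 170 g, with a yellow band 34 mm wide round its middle. The point is its centre: half-way along, on its axis (12 mm above the desk). Its x axis runs along the cylinder's length; either end may point either way.
- large_center (a point): Large: red-sleeved chrome deep socket, a plain cylinder 28 mm in diameter and 104 mm long, lying on its side on the desk, about 260 g, with a red band 34 mm wide round its middle. The point is its centre: half-way along, on its axis (14 mm above the desk). Its x axis runs along the cylinder's length; either end may point either way.
- shift_drum: Black grooved shift drum standing on end, 42 mm across, 80 mm high. Bystander: leave it alone. Origin at the centre of its underside.
- axle_nut: Large brass hexagonal axle nut lying flat, 42 mm across flats, 18 mm high. Bystander: leave it alone. Origin at the centre of its underside.
- jar: Amber glass jar with a steel lid, 72 mm across, 105 mm high. Bystander: leave it alone. Origin at the centre of its underside.
There are look-alikes about, which are no part of the job. What is shaped like the part that bears small_center but turquoise is not meant.

How it is judged (in metres and radians):
At the end, for the whole second after the job is handed in: Each socket is home in its clips (height within 4 mm), along the rail's x within 0.12 rad, centred across it within 10 mm; medium in the middle place within 8 mm, large within 55 mm of the orange button, small within 55 mm of the black one (46 mm when exact) (z of small_center in the frame of rail between 0.038 and 0.046 m and x of small_center in the frame of rail between -0.01 and 0.01 m and angle between the x axis of each of small_center, medium_center, large_center and the x axis of rail, either way round below 0.12 rad and z of medium_center in the frame of rail between 0.04 and 0.048 m and x of medium_center in the frame of rail between -0.01 and 0.01 m and z of large_center in the frame of rail between 0.042 and 0.05 m and x of large_center in the frame of rail between -0.01 and 0.01 m and y of medium_center in the frame of rail between -0.008 and 0.008 m and horizontal distance between large_center and orange_cap below 0.055 m and horizontal distance between small_center and black_cap below 0.055 m); the robot touches nothing.
It fails at once if the shift drum or axle nut is moved by more than 25 mm (distance of any of shift_drum, axle_nut from where it was at the start of the episode above 0.025 m).
It fails at once if the glass jar is moved by more than 25 mm or tipped (distance of jar from where it was at the start of the episode above 0.025 m or angle between jar's own z axis and vertical above 0.3 rad).
It also fails if it takes over 72 s, if anything falls off the work surface, if the arm or the gripper's body presses on something with over 40 N, if the wrist force passes 120 N, or if a joint passes its speed limit or range.

### The arm

A 6-joint arm with a two-finger parallel gripper is mounted at the origin on the work surface. World frame = base frame: x ahead of the robot, y to its left, z up, the work surface at z = 0. Lengths are in m, angles in degrees, forces in N, time in s.
With the tool pointing down it reaches from about 0.4 to 0.825 m from the base axis. Payload 7 kg.
Tool frame: the origin (TCP) lies on the centre line of the jaws, within the pads' length; the fingertips stand 17 mm ahead of it and the grasp point (between the pads) lies 2 mm behind it; z points along the fingers, y is the direction in which the jaws open and shut (so a half turn about z gives the same grasp; the last joint's range is limited). The gripper opens to 88 mm and grips with 3 to 60 N. Pads are 19 mm wide; open, the fingers measure 130 mm over their backs; the gripper's body (78 mm by 193 mm) begins 47 mm behind the grasp point.
Start: joints at [89.788, 20.546, 0.682, 0, -70.136, -16.507], TCP at [0.194, 0.646, 0.244] pointing down, gripper open.
Joint ranges: [-176.03, 176.03], [-82.01, 121.73], [-58.28, 71.71], [-173.87, 95.51], [-174.79, -0.11], [-173.66, 173.66]. Speed limits (degrees/s): [136.94, 136.94, 172.46, 180, 180, 180].

### API

Orientations are given as [roll, pitch, yaw] about the fixed x, y, z axes, in that order (R = Rz(yaw) Ry(pitch) Rx(roll)).
In Python, from plant import telemetry, vision, close_job, recognise, silhouettes, place_of gives the robot as it stands.
- The arm moves only by the shell command python3 -m handwheel 'ROWS'. ROWS is JSON, a list that holds one entry, the list of rows, each a list of 5 numbers: the shift along the tool's x, y, z in m, then the turn about the tool's z in rad, then the closure, from 0 (fully open) to 1 (shut). In form: [[[tx, ty, tz, yaw, gripper], ...]]. A call has 1 to 20 rows; each row shifts and turns the commanded pose from where the row before left it, along the tool's axes as they then stand; what a row does not reach is not made up. A row lasts 1/12 s, in which the tool goes at most 41.7 mm and 7.16 degrees, less where a joint would pass 70% of its speed; a pose out of reach is approached as far as the arm can. A call with a gripper value outside its range is refused whole. The fingers move at their own pace and stop on an object; the grip force is fixed at half the most. Time passes only in rows, so rows that do not move let the fingers close. It gives the time, the measured TCP pose, the force and the opening at its end, in the units of the state.
- telemetry.get_obs(): the state, without advancing time (a new reading comes with each control period).
- vision.snapshot(name): name is "scene" or "top"; returns a dict with "color" (384x512x3 uint8, red, green, blue), "mtx" (3x3 intrinsics, pixels), "dist" ([k1, k2, p1, p2, k3] as OpenCV has them; the pictures are not rectified), "cam_to_world" (4x4, takes a point from camera to world coordinates). Camera axes: x right, y down, z forward; pixel columns grow to the right and rows downward; lengths in m; the calibration is good to about 2 mm. A picture is of the moment at which its call begins. There is no depth.
- close_job(): hands the job in, once; it reports no verdict.
Trained networks look in a picture, given as the dict that the camera call returned (one of the last four; its "shot" number tells which), for a name from the list of things; names that differ only in an ending like _2 or _b are one class to them, and where a whole thing is asked for, a point or a joint stands for the part that bears it (a point fixed in the world has none). Each returns a list of dicts, best first, with "conf" (0 to 1); they miss things now and then, are a little off and sometimes report something else, mostly with a low value. They report only what shows in the picture. A call takes as long as a camera call. They do not tell look-alikes from the thing itself.
- recognise(name, picture): "xy" ([column, row] in pixels, amid what is visible of it).
- silhouettes(name, picture): "region" (384x512 bool, what is visible of it) and "xy" ([column, row] in pixels, amid what is visible of it).
- place_of(name, picture): "xy" ([column, row] in pixels: a listed point, or the origin of a listed thing).
The state is a dict: "clock": time; "joint_pos": joint angles; "qvel": joint speeds; "tau": joint torques, N m; "tool_pos": TCP position; "orientation": TCP orientation; "force": force on the tool from outside, world axes, zero at the start; "moment": the same for the moment, N m; "opening": finger opening in m.
Only numpy, scipy, OpenCV 4.12 (cv2) and the standard library are available. Lean on these libraries where they do the work, as an engineer would, in place of code of your own. Each camera call takes 0.05 s, during which the arm holds its last target.

## Working session

There is one attempt and no reset: what is moved stays moved. The work goes in short steps, Python scripts to look and compute and a shell command to move; the robot and the scene stay as the last step left them, time stands still between calls to the robot, and variables do not carry over. Pictures are saved under pics/ and viewed, and the job is handed in when it is done.

```bash
ls; mkdir -p pics; python3 - <<'E'
from plant import telemetry, vision
import cv2
print(telemetry.get_obs())
for n in("scene","top"):
    s=vision.snapshot(n); cv2.imwrite(f"pics/{n}0.png",s["color"][:,:,::-1]); print(s["mtx"],s["dist"],s["cam_to_world"])
E
```

```text
pics
{'clock': 0.0, 'joint_pos': array([ 8.97884195e+01,  2.05908209e+01,  6.34924658e-01, -1.94494650e-02,
       -7.01376036e+01, -1.65070245e+01]), 'qvel': array([ 0.02443486, -0.06909825,  0.14375988,  0.02827471,  0.00484808,
       -0.07201284]), 'tau': array([-1.18912860e-03, -5.82718134e+01,  2.93078935e+01,  6.99760392e+00,
        6.88961009e-03, -1.47287392e-04]), 'tool_pos': array([0.19407164, 0.64601749, 0.24264047]), 'orientation': array([ 1.79905158e+02, -9.03849628e-03, -1.67252206e+01]), 'force': array([-1.16738072,  0.35833907,  0.26353198]), 'moment': array([ 0.08392919,  0.03443584, -0.01044471]), 'opening': 0.08779704154184191}
[[350.71683421   0.         247.78539252]
 [  0.         350.71683421 190.14188949]
 [  0.           0.           1.        ]] [-0.04060806  0.          0.          0.          0.        ] [[ 0.56278558  0.70144092 -0.43732485  1.00113785]
 [ 0.82648114 -0.4684183   0.31227107 -0.30284935]
 [ 0.01418874 -0.53718239 -0.84334676  0.86210941]
 [ 0.          0.          0.          1.        ]]
[[364.67461595   0.         255.95086146]
 [  0.         364.67461595 193.29051618]
 [  0.           0.           1.        ]] [-0.08529801  0.          0.          0.          0.        ] [[-0.02331005 -0.99212482  0.12306499  0.45334285]
 [-0.99964677  0.02470282  0.00980345 -0.0161731 ]
 [-0.0127663  -0.122793   -0.99235019  1.03850774]
 [ 0.          0.          0.          1.        ]]
```

View pics/scene0.png

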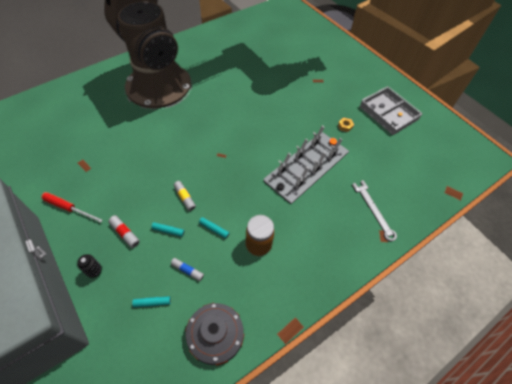

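View pics/top0.png

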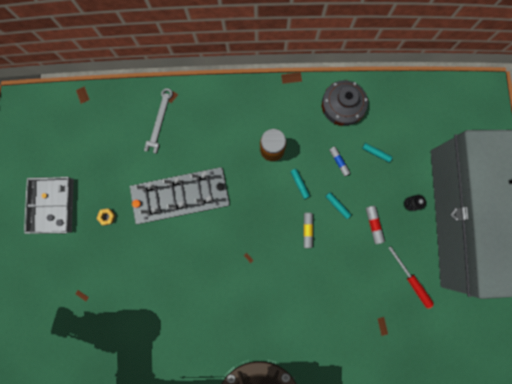

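The top view shows the rail at (180,195), with the orange button at its left (136,203) and the black one at its right (221,186). The red socket is at (375,225), yellow at (308,230) and blue at (340,161). The turquoise look-alikes are around (300,183), (340,205) and (377,153). The jar is at (273,144), the drum at (415,202) and the nut at (106,216).

```bash
cat > h.py <<'E'
import numpy as np, cv2
def ray(s,uv,z):
    p=cv2.undistortPoints(np.array([[uv]],float),s["mtx"],np.array(s["dist"],float))[0,0]
    T=s["cam_to_world"]; d=T[:3,:3]@[p[0],p[1],1]; o=T[:3,3]
    return (o+d*(z-o[2])/d[2])
def proj(s,P):
    T=np.linalg.inv(s["cam_to_world"]); r=cv2.Rodrigues(T[:3,:3])[0]
    return cv2.projectPoints(np.atleast_2d(np.array(P,float)),r,T[:3,3],s["mtx"],np.array(s["dist"],float))[0][:,0]
def outline(s,mask,z):
    ys,xs=np.nonzero(mask); P=np.array([ray(s,(x,y),z)[:2] for x,y in zip(xs,ys)])
    return P
E
python3 - <<'E'
from plant import vision,place_of,silhouettes,recognise
from h import *
S={n:vision.snapshot(n) for n in("scene","top")}
Z=dict(small_center=.01,medium_center=.012,large_center=.014,orange_cap=.01,black_cap=.01,place_a=.032,place_b=.032,place_c=.032,rail=0,jar=0,shift_drum=0,axle_nut=0)
for k,z in Z.items():
    for n,s in S.items():
        for d in place_of(k,s)[:5]: print(k,n,round(d["conf"],2),np.round(d["xy"],1),np.round(ray(s,d["xy"],z)[:2],4))
for k in("small_center","medium_center","large_center"):
    for n,s in S.items():
        for d in silhouettes(k,s)[:5]:
            P=outline(s,d["region"],Z[k]); c=P.mean(0); w,v=np.linalg.eigh(np.cov((P-c).T)); a=v[:,1]
            q=(P-c)@v
            print(k,n,round(d["conf"],2),np.round(d["xy"],1),len(P),np.round(c,4),"yaw",round(np.degrees(np.arctan2(a[1],a[0]))%180,1),np.round(np.ptp(q,axis=0),3))
E
```

```text
small_center scene 0.78 [211.5 225.7] [ 0.599  -0.1331]
small_center scene 0.75 [189.2 265. ] [ 0.6628 -0.2376]
small_center scene 0.6 [151.1 298.4] [ 0.6857 -0.3556]
small_center scene 0.6 [166.4 230.1] [ 0.5431 -0.2405]
small_center scene 0.27 [257.7 243.5] [ 0.7113 -0.0593]
small_center top 0.68 [336.4 206.4] [ 0.5378 -0.2331]
small_center top 0.62 [302.2 182.4] [ 0.6089 -0.1386]
small_center top 0.6 [340.  159.4] [ 0.6733 -0.2505]
small_center top 0.55 [379.5 151.6] [ 0.6939 -0.3674]
medium_center scene 0.82 [184.1 195.7] [ 0.4753 -0.1491]
medium_center top 0.7 [308.3 232.1] [ 0.4674 -0.1501]
large_center scene 0.67 [122.1 231.2] [ 0.4824 -0.3408]
large_center top 0.86 [374.2 227.8] [ 0.4743 -0.3365]
large_center top 0.31 [222.8 186.3] [0.6028 0.0877]
large_center top 0.28 [178.  196.2] [0.5776 0.216 ]
orange_cap scene 0.6 [331.1 142.5] [0.558 0.334]
orange_cap top 0.52 [135. 201.] [0.5672 0.3421]
black_cap scene 0.58 [279.  187.5] [0.602  0.0931]
black_cap scene 0.33 [306.9 166.3] [0.5879 0.2095]
black_cap top 0.59 [340.7 157.6] [ 0.6785 -0.2528]
black_cap top 0.4 [221.8 187.5] 
[... 1634 characters left out ...]
7.6] 209 [ 0.546 -0.236] yaw 40.1 [0.024 0.085]
small_center top 0.65 [376.4 152.2] 236 [ 0.6933 -0.3591] yaw 61.2 [0.026 0.091]
small_center top 0.57 [335.6 204.3] 232 [ 0.5418 -0.2359] yaw 44.0 [0.021 0.092]
small_center top 0.5 [302.7 185.1] 211 [ 0.603  -0.1312] yaw 25.2 [0.023 0.086]
small_center top 0.46 [339.1 161.1] 202 [ 0.669 -0.248] yaw 27.6 [0.021 0.087]
medium_center scene 0.63 [184.9 196.3] 242 [ 0.4798 -0.15  ] yaw 177.5 [0.024 0.104]
medium_center top 0.75 [308.  232.1] 341 [ 0.4729 -0.1471] yaw 178.8 [0.028 0.098]
large_center scene 0.88 [124.4 233.3] 400 [ 0.4841 -0.3379] yaw 11.6 [0.028 0.118]
large_center top 0.82 [375.8 224.8] 353 [ 0.4802 -0.3387] yaw 12.5 [0.032 0.102]
```

```bash
python3 - <<'E'
from plant import vision,silhouettes
from h import *
from scipy.optimize import least_squares
S={n:vision.snapshot(n) for n in("scene","top")}
for n,s in S.items():
    c=s["color"]; x0,y0,w,h=(255,120,100,90) if n=="scene" else (120,160,120,70)
    cv2.imwrite(f"pics/rail_{n}.png",cv2.resize(c[y0:y0+h,x0:x0+w,::-1],None,fx=6.6,fy=6.6,interpolation=cv2.INTER_CUBIC))
    hsv=cv2.cvtColor(c,cv2.COLOR_RGB2HSV).astype(int)
    H,Sa,V=hsv[...,0],hsv[...,1],hsv[...,2]
    def blob(m,win):
        mm=np.zeros_like(m); a,b,cc,d=win; mm[b:d,a:cc]=m[b:d,a:cc]; ys,xs=np.nonzero(mm); return mm,(xs.mean(),ys.mean()),len(xs)
    W=dict(scene=dict(orange=(320,130,345,155),blue=(165,250,210,285),yellow=(170,175,200,212),red=(105,210,142,250)),
           top=dict(orange=(125,190,148,215),blue=(325,142,355,180),yellow=(298,205,320,255),red=(362,200,390,248)))[n]
    cond=dict(orange=(H>5)&(H<18)&(Sa>150)&(V>120),blue=(H>105)&(H<128)&(Sa>120),yellow=(H>20)&(H<34)&(Sa>140)&(V>120),red=((H<6)|(H>174))&(Sa>140)&(V>90))
    # middle of visible surface: slightly above axis
    for k,z in dict(orange=.020,blue=.013,yellow=.0155,red=.018).items():
        m,uv,N=blob(cond[k],W[k]); print(n,k,N,np.round(uv,1),np.round(ray(s,uv,z)[:2],4))
# joint fit of plate from silhouettes of rail? print minAreaRect at z=.01
    for d in silhouettes("rail",s)[:1]:
        P=outline(s,d["region"],.01).astype(np.float32); print(n,"rail",d["conf"],cv2.minAreaRect(P))
E
```

```text
scene orange 37 [332.9 141.1] [0.5621 0.335 ]
scene blue 91 [185.9 268.5] [ 0.6675 -0.2493]
scene yellow 80 [183.3 193.7] [ 0.4702 -0.1484]
scene red 97 [121.9 229.5] [ 0.4799 -0.3392]
scene rail 0.64 ((0.57607102394104, 0.22113707661628723), (0.12766222655773163, 0.29652485251426697), 10.037857055664062)
top orange 46 [135.7 203.1] [0.56   0.3364]
top blue 72 [339.2 160.6] [ 0.6691 -0.2474]
top yellow 88 [307.5 230. ] [ 0.4733 -0.1477]
top red 102 [374.9 224.4] [ 0.4836 -0.3377]
top rail 0.69 ((0.5813504457473755, 0.2159665822982788), (0.11517126858234406, 0.27109843492507935), 10.27401065826416)
```

```bash
ls pics
```

```text
rail_scene.png
rail_top.png
scene0.png
top0.png
```

View pics/rail_top.png

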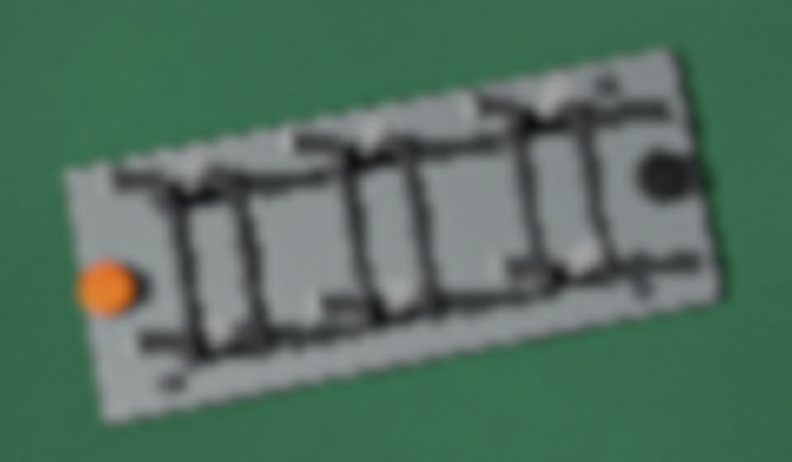

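View pics/rail_scene.png

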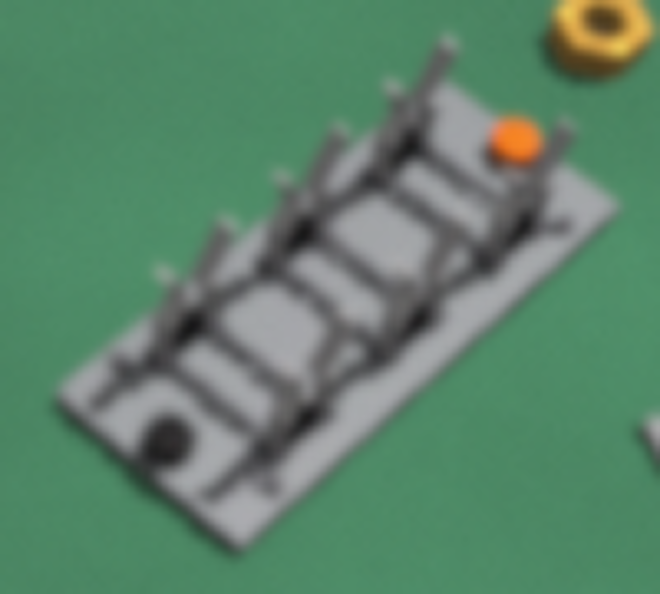

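Both zooms show the plate clearly. The top-view crop has its corners at (65,172), (672,48), (720,298) and (105,422). The scene crop has them at (445,85), (618,205), (243,540) and (60,390). I'll fit the plate to these.

```bash
python3 - <<'E'
from plant import vision
from h import *
from scipy.optimize import least_squares
S={n:vision.snapshot(n) for n in("scene","top")}
Q=dict(top=([(65,172),(672,48),(720,298),(105,422)],(120,160)),scene=([(445,85),(618,205),(243,540),(60,390)],(255,120)))
loc=dict(top=[(56,136),(56,-136),(-56,-136),(-56,136)],scene=[(-56,136),(56,136),(56,-136),(-56,-136)])
def P(p,L,z):
    c,s=np.cos(p[2]),np.sin(p[2]); return [(p[0]+c*a/1e3-s*b/1e3,p[1]+s*a/1e3+c*b/1e3,z) for a,b in L]
for use in(["top"],["scene"],["top","scene"]):
    def f(p):
        r=[]
        for n in use:
            q,o=Q[n]; q=(np.array(q)+.5)/6.6-.5+np.array(o)
            r.append((proj(S[n],P(p,loc[n],.01))-q).ravel())
        return np.concatenate(r)
    r=least_squares(f,[.58,.215,.15]); p=r.x
    print(use,np.round(p[:2],4),np.degrees(p[2]).round(2),np.round(r.fun,1))
    print(" places black/mid/orange",np.round(P(p,[(0,-76),(0,0),(0,76)],0),4).tolist())
    print(" orange",P(p,[(0,122)],.02))
s=S["scene"]
print(proj(s,P(p,[(-34,-95),(-34,-57)],.08)),255,120)
E
```

```text
['top'] [0.5812 0.2157] 10.09 [ 0.  -0.1 -0.  -0.1  0.   0.1 -0.   0.1]
 places black/mid/orange [[0.5946, 0.1409, 0.0], [0.5812, 0.2157, 0.0], [0.5679, 0.2905, 0.0]]
 orange [(np.float64(0.5598807022861624), np.float64(0.3358058070488976), 0.02)]
['scene'] [0.5829 0.2163] 9.83 [-0.3 -1.4  1.1  0.  -0.1  1.  -0.6 -0.1]
 places black/mid/orange [[0.5959, 0.1414, 0.0], [0.5829, 0.2163, 0.0], [0.5699, 0.2911, 0.0]]
 orange [(np.float64(0.5620566810538075), np.float64(0.33647198547563617), 0.02)]
['top', 'scene'] [0.582 0.216] 9.99 [-0.1 -0.4 -0.1 -0.3 -0.1 -0.1 -0.2 -0.2 -0.7 -1.6  0.8 -0.2 -0.3  0.8
 -0.8 -0.1]
 places black/mid/orange [[0.5952, 0.1412, 0.0], [0.582, 0.216, 0.0], [0.5688, 0.2909, 0.0]]
 orange [(np.float64(0.5608275790230813), np.float64(0.3361856696927684), 0.02)]
[[279.95996147 160.75439746]
 [289.05434013 153.40200637]] 255 120
```

```bash
python3 - <<'E'
from plant import vision
from h import *
S={n:vision.snapshot(n) for n in("scene","top")}
p=(.5816,.2159,np.radians(10.0))
def P(L):
    c,s=np.cos(p[2]),np.sin(p[2]); return [(p[0]+(c*a-s*b)/1e3,p[1]+(s*a+c*b)/1e3,z/1e3) for a,b,z in L]
cols={10:(0,0,255),25:(0,255,255),40:(255,0,255),52:(255,255,0)}
for n in S:
    x0,y0,w,h=(255,120,100,90) if n=="scene" else (120,160,120,70)
    im=cv2.resize(S[n]["color"][y0:y0+h,x0:x0+w,::-1],None,fx=6.6,fy=6.6,interpolation=cv2.INTER_CUBIC)
    def line(A,B,c):
        q=((proj(S[n],P([A,B]))-[x0,y0]+.5)*6.6).astype(int); cv2.line(im,tuple(map(int,q[0])),tuple(map(int,q[1])),c,1)
    for z,c in cols.items():
        for b in(-13,13): line((-29,b,z),(29,b,z),c)
    for yy in(-76,76):
      for xx in(-34,34):
        for sg in(-1,1): line((xx,yy+sg*4,52),(xx,yy+sg*19,80),(0,255,0))
    cv2.imwrite(f"pics/ov_{n}.png",im)
E
```

```text
(no output)
```

View pics/ov_top.png

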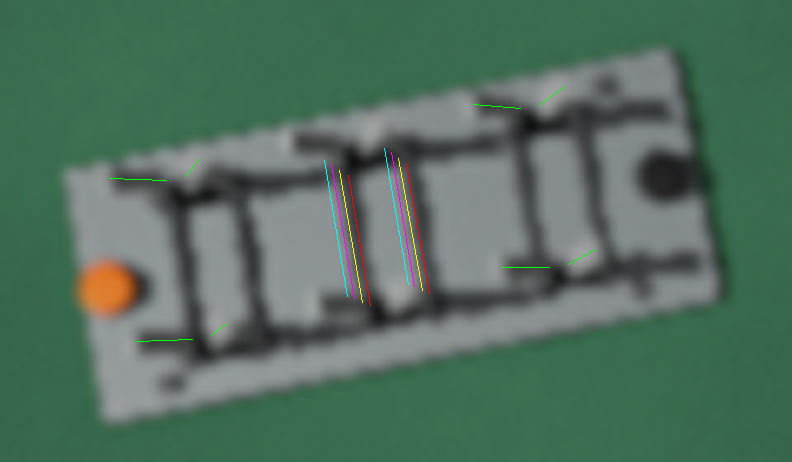

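View pics/ov_scene.png

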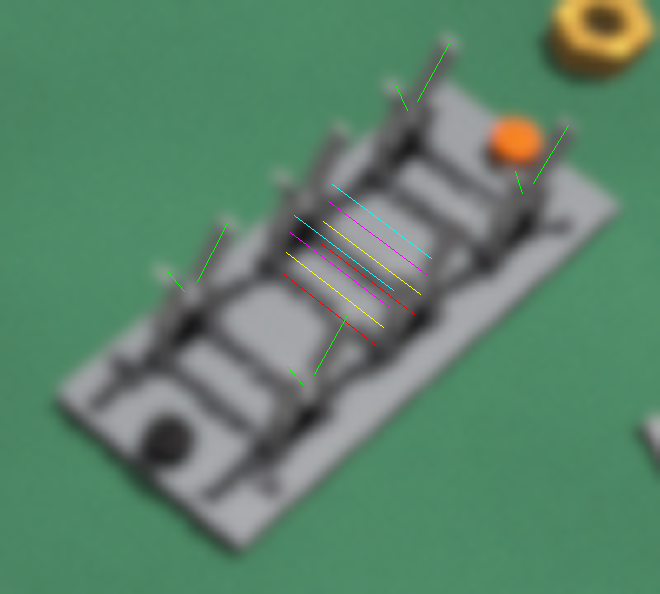

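```bash
cat > go.py <<'E'
import sys,numpy as np
from plant import telemetry
from scipy.spatial.transform import Rotation as R
# go.py x y z psi : turn first, then shift in tool axes after turn
o=telemetry.get_obs(); t=o["tool_pos"]; psi=o["orientation"][2]
print("t",round(o["clock"],2),"pos",np.round(t,4),"ori",np.round(o["orientation"],2),"j",np.round(o["joint_pos"],1),"F",np.round(o["force"],1),"open",round(o["opening"],4))
for i in range(1,len(sys.argv),4):
    x,y,z,p=map(float,sys.argv[i:i+4]); d=np.array([x,y,z])-t
    a=-np.radians((p-psi+180)%360-180)
    Rm=R.from_euler("xyz",[180,0,p],degrees=True).as_matrix(); s=Rm.T@d
    n=int(np.ceil(np.linalg.norm(d)/.040)); m=int(np.ceil(abs(a)/.12))
    print("turn %.4f in %d rows (%.4f)"%(a,m,a/max(m,1)),"shift",np.round(s,4),"rows",n,"each",np.round(s/max(n,1),5))
    t=np.array([x,y,z]);psi=p
E
python3 go.py .5 .3 .24 -2 .50 -.03 .24 -2 .4718 -.148 .12 -2
```

```text
t 2.1 pos [0.1942 0.6464 0.2436] ori [-180.      0.    -16.72] j [ 89.8  20.5   0.7  -0.  -70.1 -16.5] F [-0.5 -0.  -0.1] open 0.0877
turn -0.2569 in 3 rows (-0.0856) shift [0.3177 0.3356 0.0036] rows 12 each [0.02648 0.02796 0.0003 ]
turn -0.0000 in 0 rows (-0.0000) shift [0.0115 0.3298 0.    ] rows 9 each [0.00128 0.03664 0.     ]
turn -0.0000 in 0 rows (-0.0000) shift [-0.0241  0.1189  0.12  ] rows 5 each [-0.00481  0.02378  0.024  ]
```

```bash
python3 -m handwheel '[[[0,0,0,-0.0856,0],[0,0,0,-0.0856,0],[0,0,0,-0.0856,0],[0.0265,0.028,0,0,0],[0.0265,0.028,0,0,0],[0.0265,0.028,0,0,0],[0.0265,0.028,0,0,0],[0.0265,0.028,0,0,0],[0.0265,0.028,0,0,0],[0.0265,0.028,0,0,0],[0.0265,0.028,0,0,0],[0.0265,0.028,0,0,0],[0.0265,0.028,0,0,0],[0.0265,0.028,0,0,0],[0.0265,0.028,0,0,0]]]'; python3 go.py .50 -.03 .24 -2 .4718 -.148 .12 -2
```

```text
clock: 3.35
tool_pos: [0.5012, 0.298, 0.244]
orientation: [-180.0, -0.0, -2.0]
force: [0.3, 0.8, 0.1]
opening: 0.0872
t 3.35 pos [0.5012 0.298  0.244 ] ori [-1.7997e+02 -3.0000e-02 -1.9900e+00] j [ 49.9  11.9 -11.3   0.  -66.8  38.1] F [0.3 0.8 0.1] open 0.0872
turn 0.0002 in 1 rows (0.0002) shift [0.0102 0.3278 0.004 ] rows 9 each [0.00113 0.03642 0.00044]
turn -0.0000 in 0 rows (-0.0000) shift [-0.0241  0.1189  0.12  ] rows 5 each [-0.00481  0.02378  0.024  ]
```

```bash
python3 -m handwheel '[[[0.0011,0.0364,0,0,0],[0.0011,0.0364,0,0,0],[0.0011,0.0364,0,0,0],[0.0011,0.0364,0,0,0],[0.0011,0.0364,0,0,0],[0.0011,0.0364,0,0,0],[0.0011,0.0364,0,0,0],[0.0011,0.0364,0,0,0],[0.0011,0.0364,0,0,0],[-0.0048,0.0238,0.025,0,0],[-0.0048,0.0238,0.025,0,0],[-0.0048,0.0238,0.025,0,0],[-0.0048,0.0238,0.025,0,0],[-0.0048,0.0238,0.025,0,0],[0,0,0,0,0]]]'; python3 go.py .4718 -.148 .021 -2
```

```text
clock: 4.6
tool_pos: [0.4663, -0.1488, 0.1141]
orientation: [-180.0, 0.4, -2.2]
force: [-1.2, -0.1, -0.3]
opening: 0.0874
t 4.6 pos [ 0.4663 -0.1488  0.1141] ori [-180.      0.44   -2.2 ] j [  5.3  10.8 -31.9  -0.1 -47.7  82.5] F [-1.2 -0.1 -0.3] open 0.0874
turn -0.0035 in 1 rows (-0.0035) shift [ 0.0055 -0.001   0.0931] rows 3 each [ 0.00184 -0.00033  0.03104]
```

```bash
python3 -m handwheel '[[[0,0,0,0,0],[0,0,0,0,0]]]'; python3 go.py .4718 -.148 .021 -2
```

```text
clock: 4.77
tool_pos: [0.4712, -0.1464, 0.1191]
orientation: [180.0, -0.0, -2.0]
force: [0.7, -0.2, -0.2]
opening: 0.0875
t 4.77 pos [ 0.4712 -0.1464  0.1191] ori [ 1.7998e+02 -4.0000e-02 -2.0300e+00] j [  5.6  10.5 -31.5   0.  -48.   82.3] F [ 0.7 -0.2 -0.2] open 0.0875
turn -0.0005 in 1 rows (-0.0005) shift [0.0007 0.0016 0.0981] rows 3 each [0.00023 0.00052 0.0327 ]
```

Just lag, and it has settled. Next I descend and close.

```bash
python3 -m handwheel '[[[0.0007,0.0016,0.03,0,0],[0,0,0.03,0,0],[0,0,0.028,0,0],[0,0,0.01,0,0],[0,0,0,0,0],[0,0,0,0,1],[0,0,0,0,1],[0,0,0,0,1],[0,0,0,0,1],[0,0,0,0,1],[0,0,0,0,1],[0,0,0,0,1],[0,0,0,0,1]]]'; python3 go.py .4718 -.148 .15 -2
```

```text
clock: 5.85
tool_pos: [0.4712, -0.148, 0.0207]
orientation: [-180.0, -0.0, -2.0]
force: [-1.0, -0.1, 0.2]
opening: 0.0397
t 5.85 pos [ 0.4712 -0.148   0.0207] ori [-1.80e+02 -1.00e-02 -2.01e+00] j [  5.4  19.1 -37.1   0.  -33.8  82.6] F [-1.  -0.1  0.2] open 0.0397
turn -0.0002 in 1 rows (-0.0002) shift [ 0.0006 -0.     -0.1293] rows 4 each [ 0.00015 -0.      -0.03232]
```

```bash
python3 -m handwheel '[[[0,0,0,0,1],[0,0,0,0,1],[0,0,0,0,1],[0,0,0,0,1],[0,0,0,0,1]]]'; python3 -m handwheel '[[[0,0,-0.03,0,1],[0,0,-0.035,0,1],[0,0,-0.035,0,1],[0,0,-0.03,0,1],[0,0,0,0,1],[0,0,0,0,1]]]'; python3 - <<'E'
from plant import vision
import cv2
s=vision.snapshot("scene"); cv2.imwrite("pics/g1.png",cv2.resize(s["color"][80:260,80:330,::-1],None,fx=3,fy=3))
E
python3 go.py .53 .216 .15 10  .5818 .216 .15 10
```

```text
clock: 6.27
tool_pos: [0.4711, -0.148, 0.0205]
orientation: [180.0, 0.0, -2.0]
force: [0.0, -0.6, -0.1]
opening: 0.0231
clock: 6.77
tool_pos: [0.472, -0.1477, 0.152]
orientation: [-180.0, -0.2, -2.0]
force: [-0.3, -0.0, -2.9]
opening: 0.0233
t 6.82 pos [ 0.4708 -0.1477  0.1504] ori [-1.7996e+02 -2.0000e-02 -2.0300e+00] j [  5.4   8.3 -29.2  -0.  -52.4  82.6] F [-0.2 -0.4 -2.5] open 0.0231
turn -0.2099 in 2 rows (-0.1050) shift [ 0.1215 -0.3479  0.0004] rows 10 each [ 1.215e-02 -3.479e-02  4.000e-05]
turn -0.0000 in 0 rows (-0.0000) shift [0.051 0.009 0.   ] rows 2 each [0.02551 0.0045  0.     ]
```

View pics/g1.png

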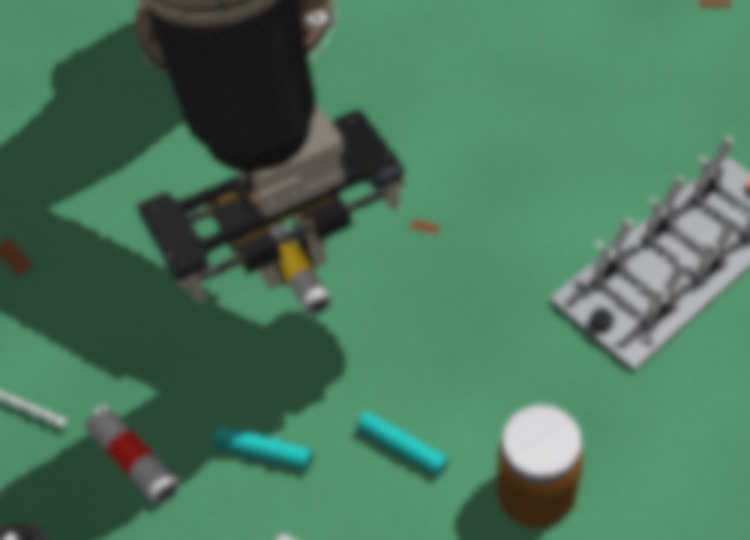

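The medium socket is held: opening is 23 mm and its yellow band sits between the pads at about (293,260). Now over to the middle place.

```bash
python3 -m handwheel '[[[0,0,0,-0.105,1],[0,0,0,-0.105,1],[0.0173,-0.0339,0,0,1],[0.0173,-0.0339,0,0,1],[0.0173,-0.0339,0,0,1],[0.0173,-0.0339,0,0,1],[0.0173,-0.0339,0,0,1],[0.0173,-0.0339,0,0,1],[0.0173,-0.0339,0,0,1],[0.0173,-0.0339,0,0,1],[0.0173,-0.0339,0,0,1],[0.0173,-0.0339,0,0,1],[0,0,0,0,1],[0,0,0,0,1],[0,0,0,0,1]]]'; python3 go.py .5818 .216 .1 10;python3 - <<'E'
from plant import vision
import cv2
s=vision.snapshot("scene"); cv2.imwrite("pics/g2.png",cv2.resize(s["color"][80:240,200:400,::-1],None,fx=3.5,fy=3.5))
s=vision.snapshot("top"); cv2.imwrite("pics/g2t.png",cv2.resize(s["color"][120:260,80:280,::-1],None,fx=3.5,fy=3.5))
E
```

```text
clock: 8.07
tool_pos: [0.5812, 0.2155, 0.148]
orientation: [179.9, 0.2, 10.0]
force: [-0.7, -0.7, -1.8]
opening: 0.0232
t 8.07 pos [0.5812 0.2155 0.148 ] ori [179.9    0.24  10.05] j [ 38.4  19.9 -13.6  -0.  -56.8  61.7] F [-0.7 -0.7 -1.8] open 0.0232
turn 0.0008 in 1 rows (0.0008) shift [ 0.0007 -0.0004  0.048 ] rows 2 each [ 0.00034 -0.00018  0.024  ]
```

View pics/g2.png

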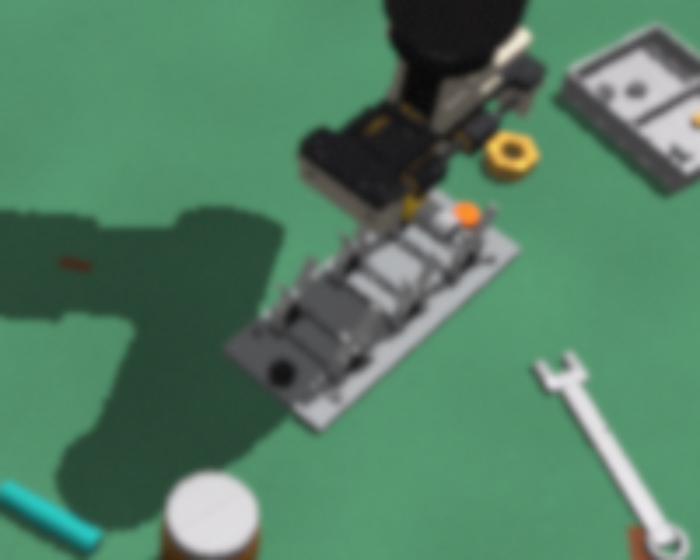

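View pics/g2t.png

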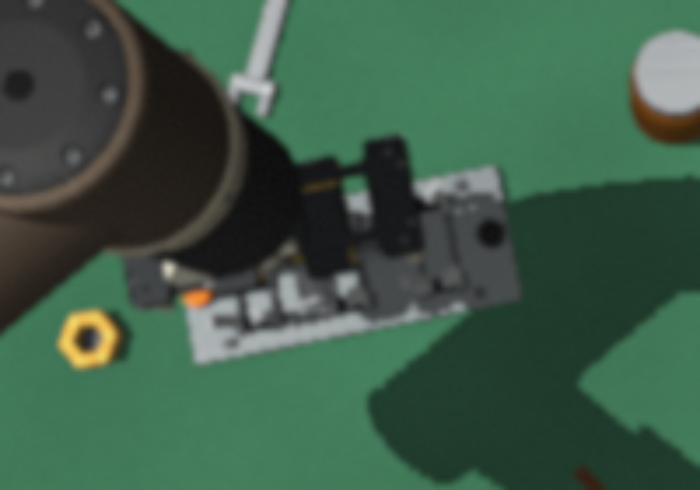

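The socket is over the middle of the rail, mostly hidden by the arm. I'll lower it in stages and watch the force.

```bash
python3 -m handwheel '[[[0.0007,-0.0004,0.02,0,1],[0,0,0.02,0,1],[0,0,0.01,0,1],[0,0,0.008,0,1],[0,0,0.008,0,1],[0,0,0,0,1]]]';python3 -m handwheel '[[[0,0,0.005,0,1],[0,0,0.005,0,1],[0,0,0.005,0,1],[0,0,0,0,1]]]';python3 -m handwheel '[[[0,0,0.005,0,1],[0,0,0.005,0,1],[0,0,0,0,1]]]'; python3 go.py .5818 .216 .0525 10
```

```text
clock: 8.67
tool_pos: [0.5826, 0.2158, 0.0833]
orientation: [180.0, 0.1, 10.0]
force: [-0.4, 0.2, -2.0]
opening: 0.0233
clock: 9.0
tool_pos: [0.5841, 0.2171, 0.0701]
orientation: [-180.0, -0.1, 10.1]
force: [1.2, 0.0, 2.1]
opening: 0.0228
clock: 9.25
tool_pos: [0.5829, 0.2165, 0.0588]
orientation: [-180.0, 0.0, 10.0]
force: [2.1, 0.4, -4.1]
opening: 0.0232
t 9.25 pos [0.5829 0.2165 0.0588] ori [-1.800e+02  2.000e-02  1.002e+01] j [ 38.3  25.4 -18.6  -0.  -46.   61.7] F [ 2.1  0.4 -4.1] open 0.0232
turn 0.0004 in 1 rows (0.0004) shift [-0.0012  0.0003  0.0063] rows 1 each [-0.00121  0.00032  0.00633]
```

```bash
python3 -m handwheel '[[[-0.001,0,0.004,0,1],[0,0,0.003,0,1],[0,0,0.001,0,1],[0,0,0,0,1],[0,0,0,0,1]]]';python3 go.py .5818 .216 .0525 10
```

```text
clock: 9.67
tool_pos: [0.5816, 0.2162, 0.0523]
orientation: [180.0, 0.0, 10.0]
force: [-4.3, 0.0, 8.2]
opening: 0.0234
t 9.67 pos [0.5816 0.2162 0.0523] ori [1.7998e+02 4.0000e-02 1.0050e+01] j [ 38.4  25.8 -19.1  -0.  -45.2  61.6] F [-4.3  0.   8.2] open 0.0234
turn 0.0008 in 1 rows (0.0008) shift [ 0.0002  0.0002 -0.0002] rows 1 each [ 0.00021  0.00019 -0.0002 ]
```

```bash
python3 -m handwheel '[[[0,0,0,0,0.45],[0,0,0,0,0.45],[0,0,0,0,0.45],[0,0,0,0,0.45],[0,0,0,0,0.45],[0,0,-0.01,0,0.45],[0,0,-0.03,0,0.45],[0,0,-0.04,0,0.45],[0,0,-0.04,0,0],[0,0,0,0,0]]]';python3 go.py .5 -.05 .17 12 .4787 -.3238 .12 12
```

```text
clock: 10.5
tool_pos: [0.5862, 0.2182, 0.1813]
orientation: [-179.8, -0.7, 10.1]
force: [1.1, 0.8, 0.9]
opening: 0.0559
t 10.5 pos [0.5862 0.2182 0.1813] ori [-179.8    -0.73   10.12] j [ 38.4  18.1 -11.5   0.2 -59.7  61.6] F [1.1 0.8 0.9] open 0.0559
turn -0.0329 in 1 rows (-0.0329) shift [-0.1401  0.2444  0.0113] rows 8 each [-0.01751  0.03055  0.00142]
turn -0.0000 in 0 rows (-0.0000) shift [-0.0778  0.2634  0.05  ] rows 7 each [-0.01111  0.03763  0.00714]
```

```bash
python3 -m handwheel '[[[0,0,0,-0.033,0],[-0.0172,0.0304,0,0,0],[-0.0172,0.0304,0,0,0],[-0.0172,0.0304,0,0,0],[-0.0172,0.0304,0,0,0],[-0.0172,0.0304,0,0,0],[-0.0172,0.0304,0,0,0],[-0.0172,0.0304,0,0,0],[-0.0172,0.0304,0,0,0],[-0.0111,0.0376,0.007,0,0],[-0.0111,0.0376,0.007,0,0],[-0.0111,0.0376,0.007,0,0],[-0.0111,0.0376,0.007,0,0],[-0.0111,0.0376,0.007,0,0],[-0.0111,0.0376,0.007,0,0],[-0.0111,0.0376,0.007,0,0],[0,0,0,0,0],[0,0,0,0,0],[0,0,0,0,0]]]';python3 go.py .4787 -.3238 .021 12; python3 - <<'E'
from plant import vision,silhouettes
from h import *
s=vision.snapshot("scene"); cv2.imwrite("pics/g3.png",cv2.resize(s["color"][100:310,30:330,::-1],None,fx=2.6,fy=2.6))
cv2.imwrite("pics/g3r.png",cv2.resize(s["color"][120:210,255:355,::-1],None,fx=6.6,fy=6.6,interpolation=cv2.INTER_CUBIC))
s=vision.snapshot("top")
for d in silhouettes("shift_drum",s)[:2]:
    ys,xs=np.nonzero(d["region"]); print(d["conf"],d["xy"],[ray(s,d["xy"],z)[:2].round(4) for z in (0,.04,.08)])
cv2.imwrite("pics/g3t.png",cv2.resize(s["color"][130:280,120:450,::-1],None,fx=2.4,fy=2.4))
E
```

```text
clock: 12.08
tool_pos: [0.4758, -0.3238, 0.1228]
orientation: [-180.0, -0.0, 11.8]
force: [-0.8, 0.8, 0.8]
opening: 0.0873
t 12.08 pos [ 0.4758 -0.3238  0.1228] ori [-180.     -0.     11.85] j [-14.8  17.4 -21.1  -0.  -51.5 116.6] F [-0.8  0.8  0.8] open 0.0873
turn -0.0026 in 1 rows (-0.0026) shift [0.0028 0.0005 0.1018] rows 3 each [0.00094 0.00018 0.03395]
```

View pics/g3.png

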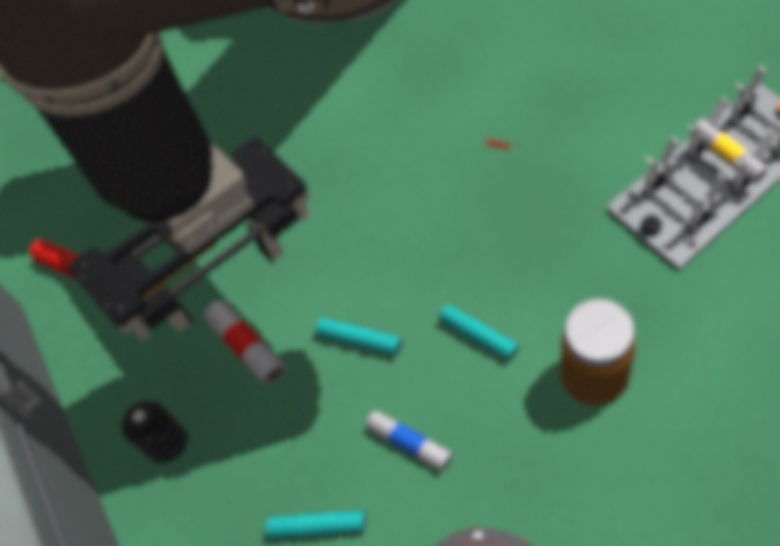

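View pics/g3r.png

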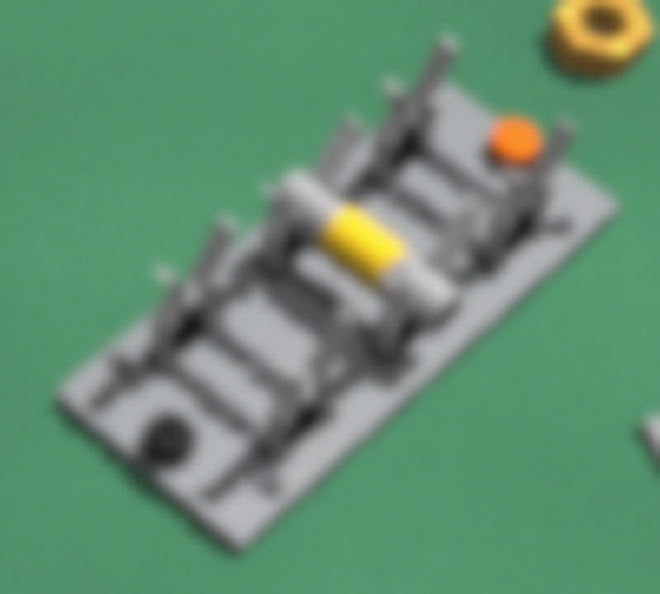

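View pics/g3t.png

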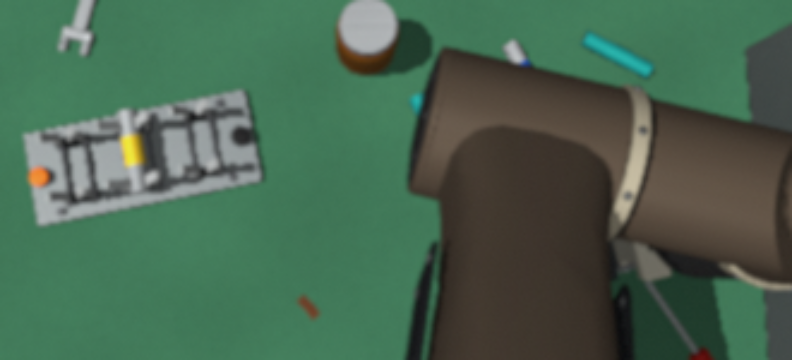

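The medium socket lies across the middle place, with its yellow band at about (365,242) in the rail crop. I'll triangulate its height.

```bash
cat > tri.py <<'E'
from plant import vision
from h import *
from scipy.optimize import least_squares
import sys
S={n:vision.snapshot(n) for n in("scene","top")}
rad=dict(yellow=.012,red=.014,blue=.010)
p=(.5816,.2159,np.radians(10.0))
def run(k,off):
    uv={}
    for n,s in S.items():
        hsv=cv2.cvtColor(s["color"],cv2.COLOR_RGB2HSV).astype(int); H,Sa,V=hsv[...,0],hsv[...,1],hsv[...,2]
        m=dict(blue=(H>105)&(H<128)&(Sa>120),yellow=(H>20)&(H<34)&(Sa>140)&(V>100),red=((H<6)|(H>174))&(Sa>140)&(V>80))[k]
        x0,y0,x1,y1=(255,110,360,210) if n=="scene" else (120,155,240,230)
        mm=np.zeros_like(m); mm[y0:y1,x0:x1]=m[y0:y1,x0:x1]
        if k=="yellow" and n=="scene": mm[:135,335:]=0
        ys,xs=np.nonzero(mm); uv[n]=(xs.mean(),ys.mean()); print(k,n,len(xs),np.round(uv[n],1))
    # model: visible-surface mean approx axis + r*0.7 toward camera (perp to axis)
    ax=np.array([np.cos(p[2]),np.sin(p[2]),0])
    def f(c):
        r=[]
        for n,s in S.items():
            d=s["cam_to_world"][:3,3]-c; d-=ax*(d@ax); d/=np.linalg.norm(d)
            r.append(proj(s,c+d*rad[k]*.78)[0]-uv[n])
        return np.concatenate(r)
    r=least_squares(f,[.58,.216,.05]); c=r.x; d=c[:2]-p[:2]
    l=[d[0]*np.cos(p[2])+d[1]*np.sin(p[2]),-d[0]*np.sin(p[2])+d[1]*np.cos(p[2])]
    print(k,"world",c.round(4),"rail xy",np.round(l,4),"z",c[2].round(4),"res",r.fun.round(2))
for k in sys.argv[1:]: run(k,0)
E
python3 tri.py yellow
```

```text
yellow scene 64 [309.  156.6]
yellow top 89 [175.1 192. ]
yellow world [0.584  0.2167 0.0453] rail xy [0.0025 0.0004] z 0.0453 res [ 0. -0.  0.  0.]
```

Medium is home within measurement error: z is about 45 mm against 44, and rail x about 2.5 mm off centre. Next I descend over the large socket, offset away from the drum.

```bash
python3 -m handwheel '[[[0.0028,0.0005,0.025,0,0],[0,0,0.025,0,0],[0,0,0.025,0,0],[0,0,0.015,0,0],[0,0,0.011,0,0],[0,0,0,0,0]]]'; python3 -m handwheel '[[[0,0,0,0,1],[0,0,0,0,1],[0,0,0,0,1],[0,0,0,0,1],[0,0,0,0,1],[0,0,0,0,1],[0,0,0,0,1],[0,0,0,0,1],[0,0,0,0,1],[0,0,0,0,1],[0,0,0,0,1],[0,0,0,0,1],[0,0,0,0,1]]]'; python3 go.py .4787 -.3238 .021 12
```

```text
clock: 12.83
tool_pos: [0.4779, -0.3225, 0.0196]
orientation: [-179.9, 0.2, 12.0]
force: [-0.3, 0.2, -0.2]
opening: 0.0875
clock: 13.92
tool_pos: [0.4789, -0.3235, 0.0215]
orientation: [-180.0, 0.0, 11.9]
force: [0.4, -0.5, 0.3]
opening: 0.0271
t 13.92 pos [ 0.4789 -0.3235  0.0215] ori [-1.800e+02  1.000e-02  1.192e+01] j [-14.7  25.  -26.2   0.  -38.8 116.6] F [ 0.4 -0.5  0.3] open 0.0271
turn -0.0014 in 1 rows (-0.0014) shift [-0.0002  0.0002  0.0005] rows 1 each [-0.00024  0.00024  0.00053]
```

```bash
python3 -m handwheel '[[[0,0,-0.02,0,1],[0,0,-0.035,0,1],[0,0,-0.035,0,1],[0,0,-0.03,0,1],[0,0,-0.015,0,1],[0,0,0,0,1],[0,0,0,0,1]]]'; python3 go.py .54 0 .155 10 .5686 .2908 .155 10;  python3 - <<'E'
from plant import vision
from h import *
s=vision.snapshot("scene"); cv2.imwrite("pics/g4.png",cv2.resize(s["color"][100:310,30:330,::-1],None,fx=2.6,fy=2.6))
E
```

```text
clock: 14.5
tool_pos: [0.4788, -0.3232, 0.1568]
orientation: [-180.0, -0.1, 11.9]
force: [-0.8, -0.4, -3.2]
opening: 0.0273
t 14.5 pos [ 0.4788 -0.3232  0.1568] ori [-1.80e+02 -7.00e-02  1.19e+01] j [-14.7  15.5 -18.6  -0.  -55.8 116.6] F [-0.8 -0.4 -3.2] open 0.0273
turn 0.0331 in 1 rows (0.0331) shift [ 0.1164 -0.3077  0.0018] rows 9 each [ 0.01293 -0.03419  0.0002 ]
turn -0.0000 in 0 rows (-0.0000) shift [ 0.0787 -0.2814 -0.    ] rows 8 each [ 0.00983 -0.03518 -0.     ]
```

View pics/g4.png

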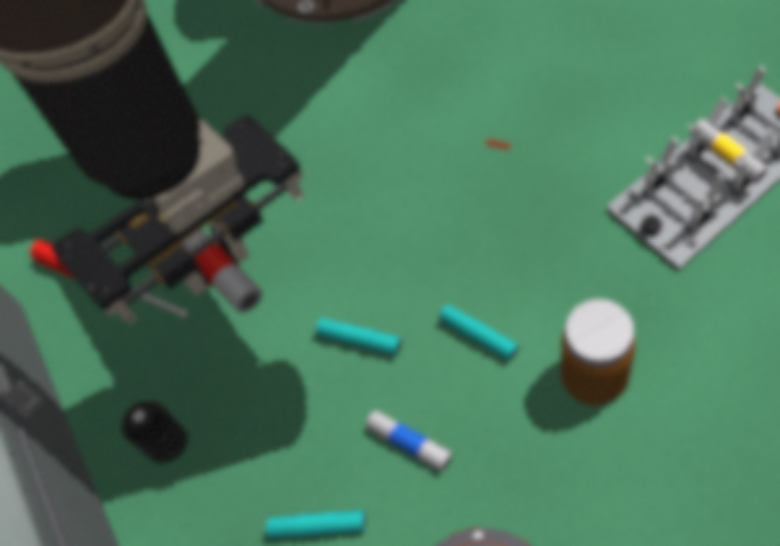

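The large socket is held, with its red band at (215,258), and the drum hasn't moved from about (155,430). Now to the place next to orange.

```bash
python3 -m handwheel '[[[0,0,0,0.033,1],[0.0129,-0.0342,0,0,1],[0.0129,-0.0342,0,0,1],[0.0129,-0.0342,0,0,1],[0.0129,-0.0342,0,0,1],[0.0129,-0.0342,0,0,1],[0.0129,-0.0342,0,0,1],[0.0129,-0.0342,0,0,1],[0.0129,-0.0342,0,0,1],[0.0129,-0.0342,0,0,1],[0.0098,-0.0352,0,0,1],[0.0098,-0.0352,0,0,1],[0.0098,-0.0352,0,0,1],[0.0098,-0.0352,0,0,1],[0.0098,-0.0352,0,0,1],[0.0098,-0.0352,0,0,1],[0.0098,-0.0352,0,0,1],[0.0098,-0.0352,0,0,1],[0,0,0,0,1],[0,0,0,0,1]]]'; python3 -m handwheel '[[[0,0,0,0,1]]]'; python3 go.py .5686 .2908 .1 10
```

```text
clock: 16.22
tool_pos: [0.5666, 0.2921, 0.1534]
orientation: [179.9, 0.2, 10.2]
force: [-0.0, -0.7, -3.5]
opening: 0.0269
clock: 16.3
tool_pos: [0.5666, 0.2902, 0.1541]
orientation: [179.9, 0.2, 10.1]
force: [-0.3, -0.2, -2.7]
opening: 0.027
t 16.3 pos [0.5666 0.2902 0.1541] ori [179.88   0.22  10.05] j [ 44.6  21.  -11.   -0.  -58.3  55.4] F [-0.3 -0.2 -2.7] open 0.027
turn 0.0010 in 1 rows (0.0010) shift [ 0.0021 -0.0002  0.0541] rows 2 each [ 0.00103 -0.00012  0.02704]
```

```bash
python3 -m handwheel '[[[0.002,-0.0004,0.02,0,1],[0,0,0.02,0,1],[0,0,0.012,0,1],[0,0,0.005,0,1],[0,0,0,0,1],[0,0,0,0,1]]]';python3 -m handwheel '[[[0,0,0.005,0,1],[0,0,0.005,0,1],[0,0,0.005,0,1],[0,0,0,0,1]]]';python3 -m handwheel '[[[0,0,0.005,0,1],[0,0,0.005,0,1],[0,0,0.005,0,1],[0,0,0,0,1],[0,0,0,0,1]]]'; python3 go.py .5686 .2908 .0535 10
```

```text
clock: 16.8
tool_pos: [0.57, 0.2911, 0.0999]
orientation: [180.0, -0.0, 10.0]
force: [-0.2, 0.7, -2.1]
opening: 0.0273
clock: 17.13
tool_pos: [0.5691, 0.2911, 0.0836]
orientation: [180.0, 0.1, 10.0]
force: [0.3, -0.2, -2.9]
opening: 0.0273
clock: 17.55
tool_pos: [0.5704, 0.2919, 0.0698]
orientation: [-180.0, -0.1, 10.1]
force: [2.3, -0.3, 1.8]
opening: 0.0274
t 17.55 pos [0.5704 0.2919 0.0698] ori [-1.7998e+02 -7.0000e-02  1.0050e+01] j [ 44.5  26.1 -15.6   0.  -48.2  55.5] F [ 2.3 -0.3  1.8] open 0.0274
turn 0.0009 in 1 rows (0.0009) shift [-0.0019  0.0008  0.0163] rows 1 each [-0.00192  0.00078  0.01632]
```

```bash
python3 -m handwheel '[[[-0.001,0,0.005,0,1],[0,0,0.005,0,1],[0,0,0,0,1]]]';python3 -m handwheel '[[[0,0,0.004,0,1],[0,0,0.003,0,1],[0,0,0.0007,0,1],[0,0,0,0,1],[0,0,0,0,1]]]'; python3 go.py .5686 .2908 .0535 10
```

```text
clock: 17.8
tool_pos: [0.5682, 0.291, 0.0584]
orientation: [180.0, 0.1, 10.0]
force: [2.0, -0.3, -3.8]
opening: 0.0274
clock: 18.22
tool_pos: [0.5683, 0.2911, 0.0533]
orientation: [180.0, 0.0, 10.1]
force: [-6.3, -1.7, 14.1]
opening: 0.0272
t 18.22 pos [0.5683 0.2911 0.0533] ori [1.7997e+02 2.0000e-02 1.0060e+01] j [ 44.6  27.1 -16.6   0.  -46.4  55.4] F [-6.3 -1.7 14.1] open 0.0272
turn 0.0010 in 1 rows (0.0010) shift [ 0.0003  0.0003 -0.0002] rows 1 each [ 0.00028  0.00032 -0.00022]
```

```bash
python3 -m handwheel '[[[0,0,0,0,0.45],[0,0,0,0,0.45],[0,0,0,0,0.45],[0,0,0,0,0.45],[0,0,0,0,0.45],[0,0,-0.01,0,0.45],[0,0,-0.03,0,0.45],[0,0,-0.04,0,0.45],[0,0,-0.04,0,0],[0,0,-0.02,0,0],[0,0,0,0,0],[0,0,0,0,0],[0,0,0,0,0]]]';python3 go.py .6 0 .19 27.3 .668 -.2483 .19 27.3
```

```text
clock: 19.3
tool_pos: [0.5683, 0.2911, 0.1918]
orientation: [-180.0, 0.0, 10.0]
force: [0.4, -1.1, 0.0]
opening: 0.076
t 19.3 pos [0.5683 0.2911 0.1918] ori [-1.7999e+02  3.0000e-02  1.0010e+01] j [ 44.6  19.2  -8.3  -0.  -62.5  55.4] F [ 0.4 -1.1  0. ] open 0.076
turn -0.3017 in 3 rows (-0.1006) shift [-0.1053  0.2732  0.0018] rows 8 each [-0.01317  0.03415  0.00022]
turn -0.0000 in 0 rows (-0.0000) shift [-0.0535  0.2518  0.    ] rows 7 each [-0.00764  0.03598  0.     ]
```

```bash
python3 -m handwheel '[[[0,0,0,-0.1006,0],[0,0,0,-0.1006,0],[0,0,0,-0.1006,0],[-0.0132,0.0342,0,0,0],[-0.0132,0.0342,0,0,0],[-0.0132,0.0342,0,0,0],[-0.0132,0.0342,0,0,0],[-0.0132,0.0342,0,0,0],[-0.0132,0.0342,0,0,0],[-0.0132,0.0342,0,0,0],[-0.0132,0.0342,0,0,0],[-0.0076,0.036,0,0,0],[-0.0076,0.036,0,0,0],[-0.0076,0.036,0,0,0],[-0.0076,0.036,0,0,0],[-0.0076,0.036,0,0,0],[-0.0076,0.036,0,0,0],[-0.0076,0.036,0,0,0],[0,0,0,0,0],[0,0,0,0,0]]]'; python3 -m handwheel '[[[0,0,0,0,0]]]'; python3 go.py .668 -.2483 .021 27.3; python3 tri.py red yellow; python3 - <<'E'
from plant import vision
from h import *
s=vision.snapshot("scene"); cv2.imwrite("pics/g5.png",cv2.resize(s["color"][120:320,90:350,::-1],None,fx=2.9,fy=2.9))
E
```

```text
clock: 20.97
tool_pos: [0.6678, -0.2506, 0.189]
orientation: [-179.9, 0.2, 27.1]
force: [-0.5, 0.5, 0.2]
opening: 0.0876
clock: 21.05
tool_pos: [0.668, -0.2486, 0.19]
orientation: [-179.9, 0.1, 27.3]
force: [0.1, 0.1, 0.8]
opening: 0.0877
t 21.05 pos [ 0.668  -0.2486  0.19  ] ori [-1.7989e+02  1.4000e-01  2.7260e+01] j [ -4.8  26.    2.1  -0.  -66.2 122.1] F [0.1 0.1 0.8] open 0.0877
turn -0.0007 in 1 rows (-0.0007) shift [ 0.0002 -0.0002  0.169 ] rows 5 each [ 4.000e-05 -5.000e-05  3.379e-02]
red scene 72 [325.2 142.5]
red top 101 [148.2 197.6]
red world [0.5702 0.292  0.0464] rail xy [0.002 0.077] z 0.0464 res [-0.06  0.01 -0.04 -0.03]
yellow scene 69 [309.3 156.4]
yellow top 89 [175.2 192.1]
yellow world [0.5841 0.2167 0.0462] rail xy [0.0026 0.0003] z 0.0462 res [-0.2   0.04 -0.17 -0.1 ]
```

View pics/g5.png

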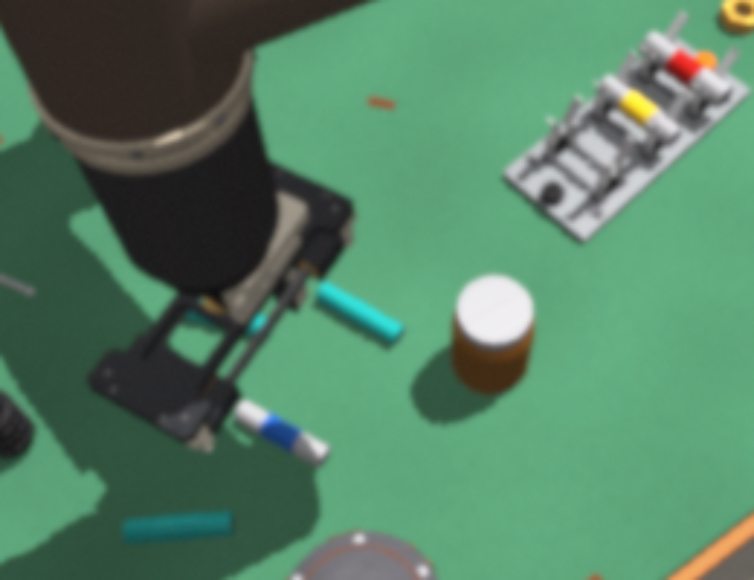

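Red and yellow both measure home. The blue band is at (280,432) ahead of the gripper. I'll go down with the jaws part-closed to stay clear of the turquoise dummies.

```bash
python3 -m handwheel '[[[0,0,0.03,0,0.3],[0,0,0.035,0,0.3],[0,0,0.035,0,0.3],[0,0,0.035,0,0.3],[0,0,0.025,0,0.3],[0,0,0.009,0,0.3],[0,0,0,0,0.3],[0,0,0,0,0.3]]]'; python3 -m handwheel '[[[0,0,0,0,1],[0,0,0,0,1],[0,0,0,0,1],[0,0,0,0,1],[0,0,0,0,1],[0,0,0,0,1],[0,0,0,0,1],[0,0,0,0,1],[0,0,0,0,1],[0,0,0,0,1],[0,0,0,0,1]]]'; python3 go.py .668 -.2483 .155 27.3
```

```text
clock: 21.87
tool_pos: [0.6696, -0.2481, 0.0239]
orientation: [180.0, -0.0, 27.4]
force: [0.1, -0.6, -0.3]
opening: 0.0617
clock: 22.78
tool_pos: [0.6689, -0.2486, 0.023]
orientation: [180.0, -0.0, 27.3]
force: [-1.3, 1.2, 2.8]
opening: 0.0192
t 22.78 pos [ 0.6689 -0.2486  0.023 ] ori [179.99  -0.    27.32] j [ -4.8  34.7  -7.2   0.  -48.1 122.1] F [-1.3  1.2  2.8] open 0.0192
turn 0.0004 in 1 rows (0.0004) shift [-0.0007 -0.0006 -0.132 ] rows 4 each [-0.00017 -0.00016 -0.033  ]
```

```bash
python3 -m handwheel '[[[0,0,0,0,0.8],[0,0,0,0,0.8],[0,0,0.003,0,0.8],[0,0,0,0,0.8],[0,0,0,0,0.8],[0,0,0,0,1],[0,0,0,0,1],[0,0,0,0,1],[0,0,0,0,1]]]';python3 go.py; python3 -m handwheel '[[[0,0,-0.02,0,1],[0,0,-0.035,0,1],[0,0,-0.035,0,1],[0,0,-0.035,0,1],[0,0,-0.035,0,1],[0,0,-0.01,0,1],[0,0,0,0,1],[0,0,0,0,1]]]'; python3 go.py .63 -.05 .19 10 .595 .141 .19 10;  python3 - <<'E'
from plant import vision
from h import *
s=vision.snapshot("scene"); cv2.imwrite("pics/g6.png",cv2.resize(s["color"][120:320,90:350,::-1],None,fx=2.9,fy=2.9))
E
```

```text
clock: 23.53
tool_pos: [0.6689, -0.2486, 0.0228]
orientation: [179.9, -0.0, 27.4]
force: [-8.4, 3.9, 20.2]
opening: 0.0193
t 23.53 pos [ 0.6689 -0.2486  0.0228] ori [ 1.7994e+02 -2.0000e-02  2.7370e+01] j [-4.800e+00  3.470e+01 -7.300e+00  1.000e-01 -4.800e+01  1.221e+02] F [-8.4  3.9 20.2] open 0.0193
clock: 24.2
tool_pos: [0.6688, -0.2483, 0.1899]
orientation: [-180.0, -0.1, 27.3]
force: [-0.2, 0.3, -2.5]
opening: 0.0192
t 24.2 pos [ 0.6688 -0.2483  0.1899] ori [-1.800e+02 -6.000e-02  2.731e+01] j [ -4.8  26.    2.   -0.  -65.9 122.1] F [-0.2  0.3 -2.5] open 0.0192
turn 0.3020 in 3 rows (0.1007) shift [-3.80e-03 -2.02e-01 -1.00e-04] rows 6 each [-6.300e-04 -3.367e-02 -2.000e-05]
turn -0.0000 in 0 rows (-0.0000) shift [-0.0013 -0.1942 -0.    ] rows 5 each [-0.00026 -0.03884 -0.     ]
```

View pics/g6.png

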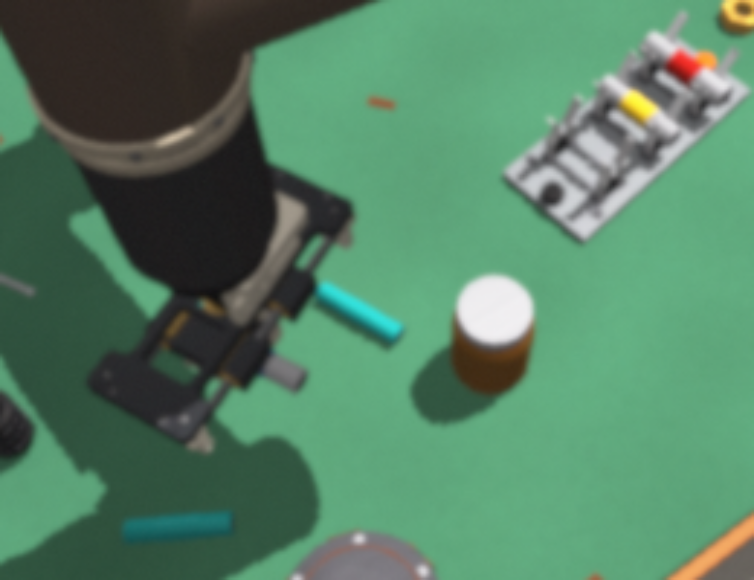

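The closure of 0.8 didn't open past the socket, so no re-grip happened. It is still held, at 19.2 mm. The blue band is hidden here, so I'll check where the socket sits along the fingers.

```bash
python3 - <<'E'
from plant import vision
from h import *
s=vision.snapshot("scene"); t=vision.snapshot("top")
a=np.radians(27.3); ax=np.array([np.cos(a),np.sin(a),0]); c=np.array([.6688,-.2483,.190-.013])
im=cv2.resize(s["color"][200:300,130:230,::-1],None,fx=6,fy=6,interpolation=cv2.INTER_CUBIC)
for L in(-.044,-.017,-.0095,.0095,.017,.044):
    q=proj(s,c+ax*L)[0]; print(L,q.round(1)); x=((q-[130,200]+.5)*6).astype(int); cv2.circle(im,tuple(map(int,x)),4,(0,0,255),-1)
cv2.imwrite("pics/g7.png",im)
im=cv2.resize(t["color"][120:220,290:390,::-1],None,fx=6,fy=6,interpolation=cv2.INTER_CUBIC)
for L in(-.044,-.017,.017,.044):
    q=proj(t,c+ax*L)[0]; x=((q-[290,120]+.5)*6).astype(int); cv2.circle(im,tuple(map(int,x)),4,(0,0,255),-1)
cv2.imwrite("pics/g7t.png",im)
E
```

```text
-0.044 [159.2 232.7]
-0.017 [169.5 238.3]
-0.0095 [172.4 239.8]
0.0095 [179.8 243.8]
0.017 [182.8 245.4]
0.044 [193.6 251.2]
```

View pics/g7.png

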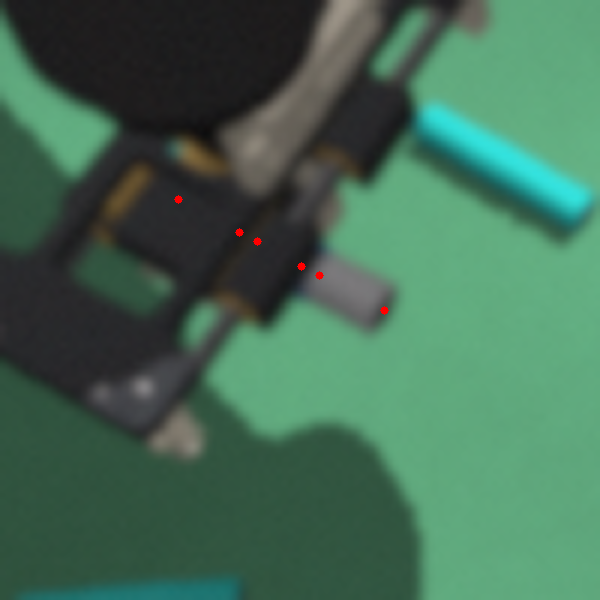

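View pics/g7t.png

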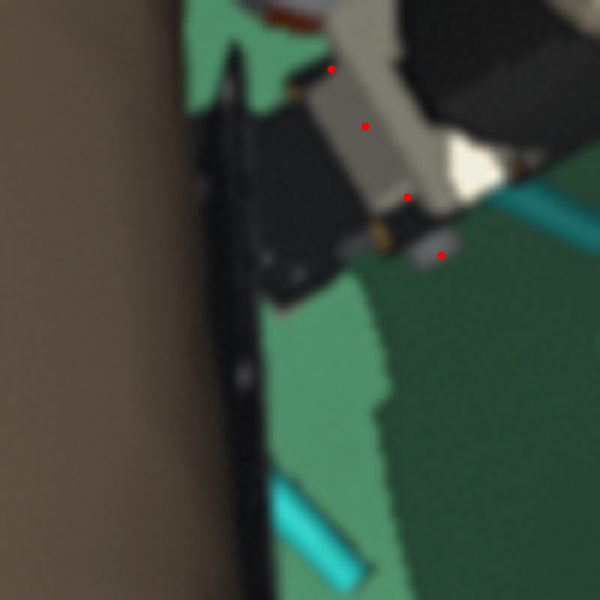

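The far end matches the prediction at (384,310), so the grip is centred. Next is the place by the black button.

```bash
python3 -m handwheel '[[[0,0,0,0.1007,1],[0,0,0,0.1007,1],[0,0,0,0.1007,1],[-0.0006,-0.0337,0,0,1],[-0.0006,-0.0337,0,0,1],[-0.0006,-0.0337,0,0,1],[-0.0006,-0.0337,0,0,1],[-0.0006,-0.0337,0,0,1],[-0.0006,-0.0337,0,0,1],[-0.0003,-0.0388,0,0,1],[-0.0003,-0.0388,0,0,1],[-0.0003,-0.0388,0,0,1],[-0.0003,-0.0388,0,0,1],[-0.0003,-0.0388,0,0,1],[0,0,0,0,1],[0,0,0,0,1],[0,0,0,0,1]]]'; python3 go.py .595 .141 .1 10
```

```text
clock: 25.77
tool_pos: [0.5944, 0.1407, 0.1886]
orientation: [180.0, 0.1, 10.1]
force: [-0.4, -1.3, -1.1]
opening: 0.0193
t 25.77 pos [0.5944 0.1407 0.1886] ori [1.7995e+02 1.2000e-01 1.0070e+01] j [ 31.6  16.9 -12.1  -0.  -61.1  68.4] F [-0.4 -1.3 -1.1] open 0.0193
turn 0.0011 in 1 rows (0.0011) shift [ 0.0006 -0.0002  0.0886] rows 3 each [ 2.100e-04 -5.000e-05  2.954e-02]
```

```bash
python3 -m handwheel '[[[0.0006,0,0.03,0,1],[0,0,0.035,0,1],[0,0,0.02,0,1],[0,0,0.01,0,1],[0,0,0.005,0,1],[0,0,0,0,1],[0,0,0,0,1]]]';python3 -m handwheel '[[[0,0,0.005,0,1],[0,0,0.005,0,1],[0,0,0.005,0,1],[0,0,0,0,1],[0,0,0,0,1]]]'; python3 -m handwheel '[[[0,0,0.005,0,1],[0,0,0.005,0,1],[0,0,0,0,1],[0,0,0,0,1]]]';python3 go.py .595 .141 .055 10
```

```text
clock: 26.35
tool_pos: [0.5964, 0.1406, 0.0908]
orientation: [-180.0, -0.1, 10.0]
force: [0.5, -0.3, -0.3]
opening: 0.0194
clock: 26.77
tool_pos: [0.596, 0.1411, 0.0752]
orientation: [-180.0, -0.1, 10.0]
force: [0.6, -0.8, 1.5]
opening: 0.0192
clock: 27.1
tool_pos: [0.5953, 0.1409, 0.0644]
orientation: [180.0, 0.0, 10.0]
force: [1.3, 1.5, -3.6]
opening: 0.0193
t 27.1 pos [0.5953 0.1409 0.0644] ori [1.800e+02 4.000e-02 1.001e+01] j [ 31.6  24.3 -19.7  -0.  -46.1  68.4] F [ 1.3  1.5 -3.6] open 0.0193
turn 0.0002 in 1 rows (0.0002) shift [-0.0003 -0.0002  0.0094] rows 1 each [-0.00027 -0.00017  0.00935]
```

```bash
python3 -m handwheel '[[[0,0,0.005,0,1],[0,0,0.004,0,1],[0,0,0.001,0,1],[0,0,0,0,1],[0,0,0,0,1]]]';python3 go.py .595 .141 .055 10
```

```text
clock: 27.52
tool_pos: [0.5949, 0.1407, 0.0548]
orientation: [180.0, 0.1, 10.0]
force: [-2.3, 1.4, 3.4]
opening: 0.0193
t 27.52 pos [0.5949 0.1407 0.0548] ori [1.7998e+02 7.0000e-02 1.0010e+01] j [ 31.6  24.9 -20.2  -0.  -45.   68.4] F [-2.3  1.4  3.4] open 0.0193
turn 0.0003 in 1 rows (0.0003) shift [ 0.0001 -0.0003 -0.0002] rows 1 each [ 0.00011 -0.00031 -0.00022]
```

```bash
python3 -m handwheel '[[[0,0,0.0015,0,1],[0,0,0,0,1]]]';python3 -m handwheel '[[[0,0,0,0,0.45],[0,0,0,0,0.45],[0,0,0,0,0.45],[0,0,0,0,0.45],[0,0,0,0,0.45],[0,0,-0.01,0,0.45],[0,0,-0.03,0,0.45],[0,0,-0.04,0,0.45],[0,0,-0.04,0,0.45],[0,0,-0.04,0,0.45],[-0.008,0.04,0,0,0],[-0.008,0.04,0,0,0],[-0.008,0.04,0,0,0],[-0.008,0.04,0,0,0],[-0.008,0.04,0,0,0],[-0.008,0.04,0,0,0],[0,0,0,0,0],[0,0,0,0,0]]]';python3 tri.py red yellow blue; python3 - <<'E'
from plant import vision,place_of,recognise
from h import *
s=vision.snapshot("scene"); cv2.imwrite("pics/f.png",cv2.resize(s["color"][120:210,255:355,::-1],None,fx=6.6,fy=6.6,interpolation=cv2.INTER_CUBIC))
t=vision.snapshot("top"); cv2.imwrite("pics/ft.png",cv2.resize(t["color"][120:270,80:300,::-1],None,fx=3.5,fy=3.5,interpolation=cv2.INTER_CUBIC))
for k in("jar","shift_drum","axle_nut"):
    for n,p in(("s",s),("t",t)):
        print(k,n,[(ray(p,d["xy"],0)[:2].round(3),round(d["conf"],2)) for d in place_of(k,p)[:1]])
E
```

```text
clock: 27.68
tool_pos: [0.595, 0.1407, 0.0546]
orientation: [180.0, 0.0, 10.0]
force: [-7.0, 0.9, 14.7]
opening: 0.0188
clock: 29.18
tool_pos: [0.5896, -0.1062, 0.214]
orientation: [180.0, -0.0, 9.8]
force: [0.4, 0.9, -0.4]
opening: 0.0873
red scene 74 [325.2 142.5]
red top 0 [nan nan]
jar s [(array([ 0.706, -0.051]), 0.7)]
jar t [(array([0.575, 0.298]), 0.47)]
shift_drum s [(array([ 0.542, -0.455]), 0.79)]
shift_drum t [(array([ 0.539, -0.454]), 0.5)]
axle_nut s [(array([0.525, 0.435]), 0.68)]
axle_nut t [(array([0.527, 0.429]), 0.62)]tri.py:16: RuntimeWarning: Mean of empty slice.
  ys,xs=np.nonzero(mm); uv[n]=(xs.mean(),ys.mean()); print(k,n,len(xs),np.round(uv[n],1))
  ret = ret.dtype.type(ret / rcount)
Traceback (most recent call last):
  File "tri.py", line 28, in <module>
    for k in sys.argv[1:]: run(k,0)
                           ~~~^^^^^
  File "tri.py", line 25, in run
    r=least_squares(f,[.58,.216,.05]); c=r.x; d=c[:2]-p[:2]
ValueError: Residuals are not finite in the initial point.
```

View pics/f.png

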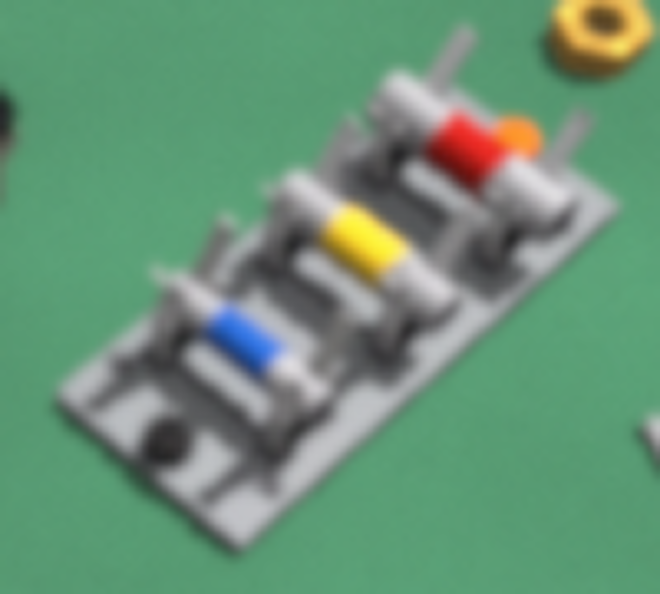

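View pics/ft.png

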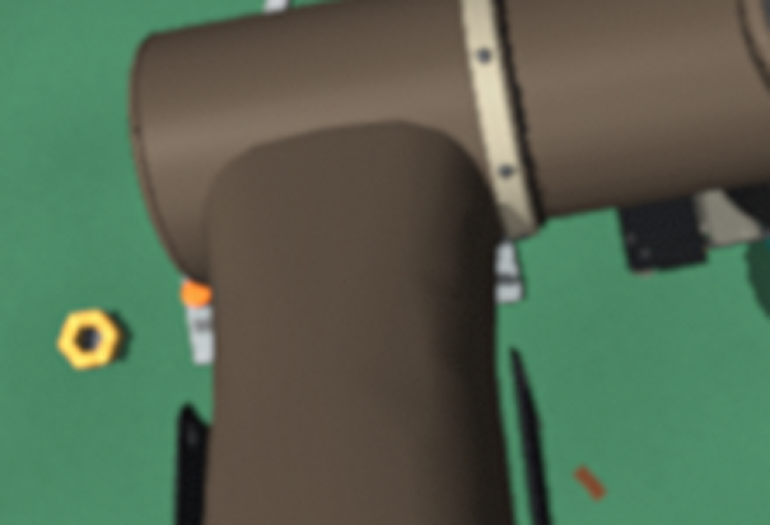

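The scene view shows all three sockets across the rail: blue (245,340), yellow (365,242) and red (467,150). The arm blocks the top camera, so I'll move it aside and triangulate.

```bash
python3 -m handwheel '[[[-0.008,0.04,0,0,0],[-0.008,0.04,0,0,0],[-0.008,0.04,0,0,0],[-0.008,0.04,0,0,0],[-0.008,0.04,0,0,0],[0,0,0,0,0],[0,0,0,0,0],[0,0,0,0,0]]]'; python3 tri.py red yellow blue; python3 - <<'E'
from plant import vision
from h import *
t=vision.snapshot("top"); cv2.imwrite("pics/ft2.png",cv2.resize(t["color"][120:270,80:300,::-1],None,fx=3.5,fy=3.5,interpolation=cv2.INTER_CUBIC))
E
```

```text
clock: 30.35
tool_pos: [0.5852, -0.3078, 0.213]
orientation: [-180.0, 0.0, 10.0]
force: [-0.8, 1.2, -1.0]
opening: 0.0873
red scene 74 [325.2 142.5]
red top 98 [148.1 197.6]
red world [0.5701 0.2924 0.0464] rail xy [0.002  0.0773] z 0.0464 res [-0.03  0.01 -0.03 -0.02]
yellow scene 71 [309.3 156.4]
yellow top 90 [175.2 192. ]
yellow world [0.5841 0.2168 0.0464] rail xy [0.0027 0.0004] z 0.0464 res [-0.18  0.03 -0.15 -0.09]
blue scene 56 [291.3 171.2]
blue top 81 [202.5 187.8]
blue world [0.5947 0.1413 0.0425] rail xy [-0.     -0.0758] z 0.0425 res [-0.1   0.02 -0.09 -0.05]
```

View pics/ft2.png

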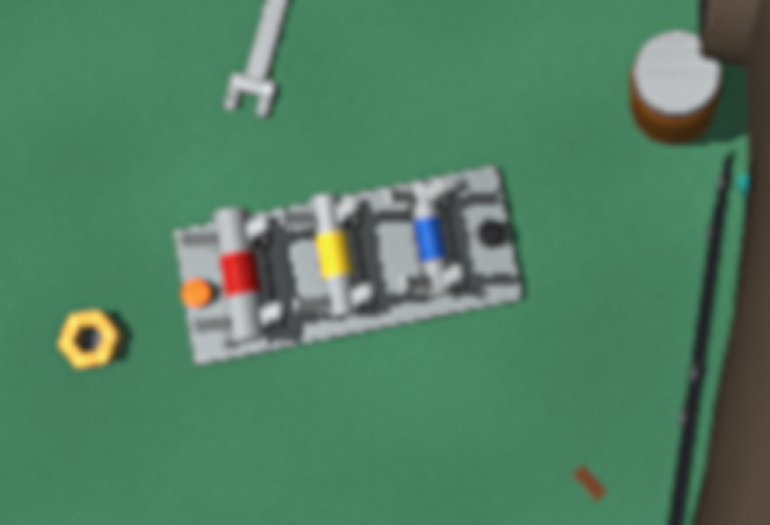

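The top view shows red next to orange (238,272), yellow in the middle (333,255) and blue next to black (430,238). The jar and nut are untouched, and the arm is clear of everything.

```bash
python3 -c "
from plant import close_job
print(close_job())"
```

```text
the job is handed in; nothing more can be done
None
```

All three sockets are in their clips in the right order, and I handed the job in at about 30.6 s of the 72 s allowed. No verdict was reported.

I pressed each socket straight down until the wrist force flipped from pushing back to pulling down (the snap-through). It then rose to about 8–15 N as the socket met its rests.

| Socket | Place | Measured height | Home height | Off centre across the rail | Along the rail |
|---|---|---|---|---|---|
| Red (large) | next to orange | 46.4 mm | 46 mm | 2.0 mm | +77 mm (target 76) |
| Yellow (medium) | middle | 46.4 mm | 44 mm | 2.7 mm | 0.4 mm (target 0) |
| Blue (small) | next to black | 42.5 mm | 42 mm | 0.0 mm | −76 mm (target −76) |

- **Loosest reading:** yellow measured 2.4 mm high, inside the 4 mm limit. Its earlier readings were 45.3 and 46.2 mm, so I put this down to camera accuracy (about 2 mm) rather than poor seating.
- **Angle along the rail:** I only judged this by eye in the pictures. The gripper was within 0.1° of the rail's direction at each placing.
- **Jar, drum and nut:** the drum and nut measured within about 10 mm of their starting positions, roughly the spread between repeat readings. The jar's scene-camera reading also agreed to about 11 mm and it looked upright. One top-camera jar detection landed on the rail, but the arm was covering the jar in that picture, so I discarded it.
- **Blue grip:** my attempt to re-grip blue didn't open the fingers, so it only pressed the socket against the desk at about 20 N. The socket stayed centred in the fingers.

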